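Reset the kiln interlock with both blue keys, then switch on

ROBOT

A 6-joint arm with a two-finger parallel gripper is mounted at the origin on the work surface; the furniture and walls round the work are solid. World frame = base frame: x ahead of the robot, y to its left, z up, the work surface at z = 0. Lengths are in m, angles in rad, forces in N, time in s.
With the tool pointing down it reaches from about 0.35 to 0.975 m from the base axis. Payload 4.9 kg.
Tool frame: the origin (TCP) lies between the finger pads; the fingertips stand 22 mm ahead of it and the grasp point (between the pads) lies 3 mm ahead of it; z points along the fingers, y is the line along which they close (so a half turn about z gives the same grasp; the last joint's range is limited). The gripper opens to 85 mm and grips with 20 to 120 N. Pads are 22 mm wide; open, the fingers measure 114 mm over their backs; the gripper's body (76 mm by 85 mm) begins 54 mm behind the grasp point. The pads swing forward as they close: fully open they stand 13 mm farther back than shut.
Start: joints at [-1.311, 0.053, 1.613, -0, 1.476, -0.119], TCP at [0.231, -0.581, 0.253] pointing down, gripper open.
Joint ranges: [-3.01, 3.01], [-1.01, 2.22], [0.06, 2.58], [-1.02, 4.17], [0.09, 2.62], [-3.14, 3.14]. Speed limits (rad/s): [2.57, 2.57, 3.14, 3.14, 3.14, 3.14].

INTERFACE

Orientations are given as a unit quaternion [w, x, y, z].
In Python, from plant import state, grab_frame, get_calibration, job_done, recognise, regions_of gives the robot as it stands.
- The arm moves only by the tool apply_moves, never from a script. Its argument "targets" is a list of rows, each an object with "translation": the shift along the tool's x, y, z normalised to -1 to 1, where 1 is 100 mm, a list of three; "twist": the turn about the tool's z normalised to -1 to 1, where 1 is 0.1 rad; "hand": the opening, from 0 (shut) to 1 (fully open). A call has 1 to 8 rows; each row shifts and turns the commanded pose from where the row before left it, along the tool's axes as they then stand; what a row does not reach is not made up. A row lasts 1/10 s, in which the tool goes at most 50 mm and 8.59 degrees, less where a joint would pass 70% of its speed; a pose out of reach is approached as far as the arm can. A call with a number of a shift or a turn outside -1 to 1 is refused whole. A call with a gripper value outside its range is refused whole. The fingers move at their own pace and stop on an object; the grip force is fixed at half the most. Time passes only in rows, so rows that do not move let the fingers close. It gives the time, the measured TCP pose, the force, the opening and the grip force at its end, in the units of the state.
- state(): the state, without advancing time (a new reading comes with each control period).
- grab_frame(name): name is "scene" or "top" or "wrist"; returns the picture (480x640x3 uint8, red, green, blue); there is no depth.
- get_calibration(name): a dict with "camera_matrix" (3x3 intrinsics, pixels), "D" ([k1, k2, p1, p2, k3] as OpenCV has them; the pictures are not rectified), "pose" (4x4, takes a point from camera to world coordinates). Camera axes: x right, y up, looking along -z (the intrinsics and any distortion apply to the point x, -y, -z); pixel columns grow to the right and rows downward; lengths in m; the calibration is good to about 2 mm. A picture is of the moment at which its call begins: read the wrist's pose just before it. get_calibration takes no time and is no camera call; for the wrist camera it gives the pose at the moment of the call.
- job_done(): hands the job in; it is judged then, once.
Trained networks look in the newest picture that a camera, given by its name, has taken for a name from the list of things; names that differ only in an ending like _2 or _b are one class to them, and where a whole thing is asked for, a point or a joint stands for the part that bears it (a point fixed in the world has none). Each returns a list of dicts, best first, with "score" (0 to 1); they miss things now and then, are a little off and sometimes report something else, mostly with a low value. They report only what shows in the picture. A call takes as long as a camera call. They do not tell look-alikes from the thing itself.
- recognise(camera, query): "point" ([x, y, z] in m, in world coordinates, good to about 4 mm: the middle of the surface that is visible of it).
- regions_of(camera, query): "pixels" (480x640 bool, what is visible of it).
The state is a dict: "time": time; "joint_pos": joint angles; "joint_vel": joint speeds; "joint_efforts": joint torques, N m; "tool_pos": TCP position; "tool_rot": TCP orientation; "contact_force": force on the tool from outside, world axes, zero at the start; "ft_torque": the same for the moment, N m; "gripper_width": opening from 0.0 (shut) to 1.0 (fully open); "grasp_force": force on a finger pad.
Only numpy, scipy, OpenCV 4.12 (cv2) and the standard library are available. Lean on these libraries where they do the work, as an engineer would, in place of code of your own. Each camera call takes 0.05 s, during which the arm holds its last target. There are 200 camera calls.

TASK

The kiln's safety interlock has tripped. On the grey control box, press the two blue buttons down together, one fingertip on each, hold both fully down for three seconds and let go; only after that, push the white-knobbed toggle on the green box fully over to its far side. Do not press the red stop button, leave the toggle alone until the blue buttons are released, and leave the jar, the stamp and the mug standing where they are.

Things in the scene. Friction and masses are not known exactly. Their poses are not given: they have to be found in the camera images.
- reset_box: Fixed grey cast control box, 130 x 124 mm, lid 46 mm above the work surface. Origin: centre of its underside, on the work surface. Its x axis points to its far side, y to its left, z up. The two blue buttons stand side by side at x = +20 mm, y = +28 and -28 mm, the red stop button in front of them at x = -40 mm, y = 0. Its place and yaw vary, and it may stand left or right of the green box.
- blue_left_top (a point): Centre of the top face of the left blue button (a flat round cap, 28 mm across; at rest its top is 70 mm above the work surface and 10 mm above its black collar, which is 44 mm across; the two caps are 56 mm apart centre to centre). Moves down with the button.
- blue_right_top (a point): Centre of the top face of the right blue button, the same as the left one.
- blue_left (a joint): Travel of the left blue button in m: 0 released, 0.006 fully down; sprung back. It starts to move at 1.5 N and is fully down at 5 N, so the pair takes 10 N.
- blue_right (a joint): Travel of the right blue button in m: 0 released, 0.006 fully down; the same spring.
- stop_button_top (a point): Top centre of the red mushroom stop button, 38 mm across, about 79 mm above the work surface. Not to be pressed.
- stop_button (a joint): Travel of the red stop button in m: 0 released, 0.005 fully down; sprung back.
- start_box: Fixed green cast control box, 130 mm (x) x 90 mm (y), lid 46 mm above the work surface. Origin: centre of its underside, on the work surface. Its x axis points to its far side, y to its left, z up. It carries a toggle lever on a black block (70 x 50 x 25 mm, its top 71 mm above the work surface) whose pivot is at x = +10 mm, y = 0, 68 mm above the work surface. Its place and yaw vary.
- toggle_tip (a point): Centre of the toggle's white ball knob, 26 mm in diameter, 55 mm from the pivot on a 10 mm steel rod. With the toggle off it leans to the near side (about 26 mm to the box's -x from the pivot, 116 mm above the work surface); moves with the lever.
- toggle (a joint): Angle of the toggle about the box's y axis in rad: 0 leaning to the near side (off), 0.5 upright, 1.0 leaning fully to the far side (+x of the green box, on). It stays where it is left; about 1.5 N at the knob moves it. It starts between 0 and 0.15.
- glaze_jar: Loose green-labelled screw-cap jar with a white cap, 47 mm across, 60 mm tall; origin at the centre of its underside. Leave standing.
- wood_stamp: Loose turned wooden stamp, 26 mm across, 67 mm tall; origin at the centre of its underside. Leave standing.
- red_mug: Loose red mug, 74 x 106 mm with its handle, 82 mm tall; origin at the centre of its underside. Leave standing.
There are look-alikes about, which are no part of the job. There is more than one size of the glaze_jar; the job needs the smallest.

How it is judged:
By the outcome, as a careful person would: the job done as asked, in the order asked, and still so for the second after the job is handed in, with the robot touching nothing.
It also fails if it takes over 53 s, if anything falls off the work surface, if the arm or the gripper's body presses on something with over 40 N, if the wrist force passes 120 N, or if a joint passes its speed limit or range.

## Working session

There is one attempt and no reset: what is moved stays moved. The work goes in short steps, Python scripts to look and compute and a tool call to move; the robot and the scene stay as the last step left them, time stands still between calls to the robot, and variables do not carry over. Pictures are saved under pics/ and viewed, at most 10 in all, crops included, and the job is handed in when it is done.

Besides the shell and the picture viewer there is one more tool, called after ">>>" in YAML: its name, and indented under it one key for each argument. apply_moves: Moves the arm, as the interface text tells. Its arguments: {"type":"object","properties":{"targets":{"type":"array"}},"required":["targets"]}

```bash
mkdir -p pics
python3 - <<'E'
from plant import *
import cv2,numpy as np
for c in("scene","top"):
    cv2.imwrite(f"pics/{c}0.png",grab_frame(c)[:,:,::-1])
    for q in("blue_left_top","stop_button_top","toggle_tip","reset_box","start_box","glaze_jar","wood_stamp","red_mug"):
        try: print(c,q,[(np.round(d["point"],3).tolist(),round(d["score"],2)) for d in recognise(c,q)])
        except Exception as e: print(c,q,e)
s=state();print(s["time"],s["tool_pos"],s["tool_rot"],s["contact_force"])
E
```

```text
scene blue_left_top [([0.472, 0.167, 0.07], 0.65), ([0.426, -0.218, 0.116], 0.16)]
scene stop_button_top []
scene toggle_tip [([0.427, -0.226, 0.118], 0.55)]
scene reset_box [([0.432, 0.116, 0.047], 0.76)]
scene start_box [([0.426, -0.243, 0.046], 0.63)]
scene glaze_jar [([0.379, -0.104, 0.057], 0.86), ([0.398, -0.003, 0.043], 0.78), ([0.483, -0.075, 0.07], 0.72)]
scene wood_stamp [([0.387, -0.386, 0.026], 0.51)]
scene red_mug []
top blue_left_top []
top stop_button_top [([0.418, 0.137, 0.074], 0.69)]
top toggle_tip [([0.478, 0.118, 0.071], 0.24)]
top reset_box [([0.459, 0.138, 0.046], 0.97)]
top start_box [([0.437, -0.214, 0.047], 0.57)]
top glaze_jar [([0.395, -0.083, 0.083], 0.68), ([0.403, 0.009, 0.058], 0.61), ([0.486, -0.055, 0.091], 0.61)]
top wood_stamp [([0.394, -0.372, 0.061], 0.64)]
top red_mug [([0.455, 0.424, 0.046], 0.93)]
0.9 [ 0.2311402  -0.58066976  0.25332307] [5.36850905e-06 9.82117704e-01 1.88267936e-01 1.53749305e-05] [-0.70673345 -0.57891986  0.17704491]
```

View pics/top0.png

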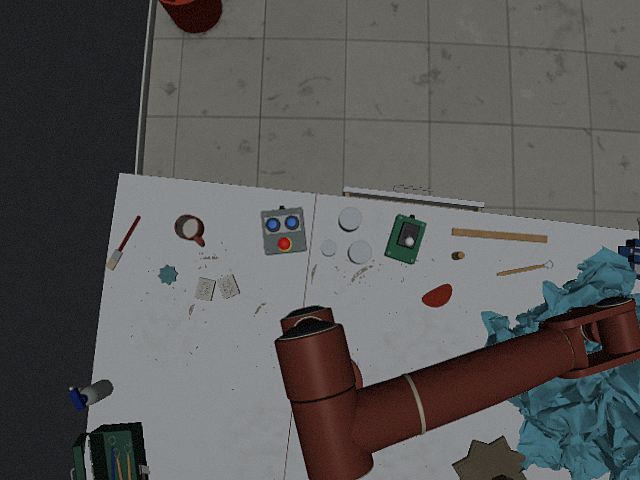

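View pics/scene0.png

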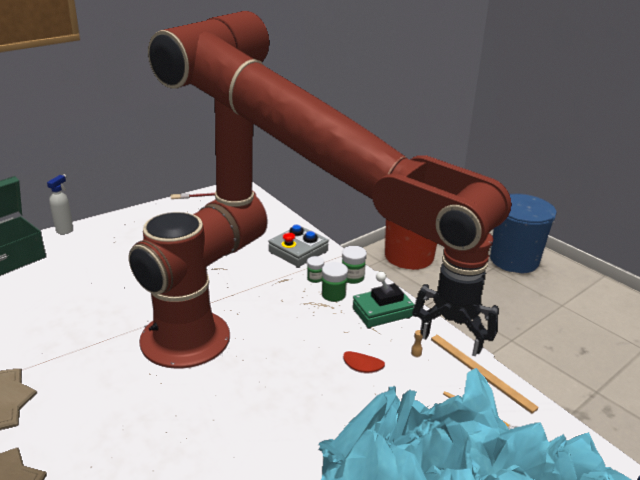

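The scene shows the grey box at top-image (284,231), with the blue caps at (273,225) and (292,223) and the red stop at (284,244). The green box is at (405,240) with its knob at about (410,241). The three jars stand between the two boxes, the stamp is at (458,255) and the mug at (189,229).

```bash
cat > h.py <<'E'
import cv2,numpy as np
from plant import *
def toworld(c,uv,z):
    k=get_calibration(c);K=np.array(k["camera_matrix"]);D=np.array(k["D"]);P=np.array(k["pose"])
    n=cv2.undistortPoints(np.array(uv,float).reshape(-1,1,2),K,D).reshape(-1,2)
    d=np.c_[n[:,0],-n[:,1],-np.ones(len(n))]@P[:3,:3].T
    return P[:3,3]+d*((z-P[2,3])/d[:,2])[:,None]
def blobs(im,lo,hi,amin=30):
    m=cv2.inRange(cv2.cvtColor(im,cv2.COLOR_RGB2HSV),np.array(lo),np.array(hi))
    m=cv2.morphologyEx(m,cv2.MORPH_OPEN,np.ones((3,3)))
    n,l,s,c=cv2.connectedComponentsWithStats(m)
    return [(c[i],int(s[i,4]),l==i) for i in range(1,n) if s[i,4]>=amin]
def delta(p,yaw):
    s=state();R=cv2.Rodrigues(np.zeros(3))[0]
    from scipy.spatial.transform import Rotation as Ro
    w,x,y,z=s["tool_rot"];R=Ro.from_quat([x,y,z,w]).as_matrix()
    y0=np.arctan2(R[1,0],R[0,0])
    c=np.array([[np.cos(yaw),np.sin(yaw),0],[np.sin(yaw),-np.cos(yaw),0],[0,0,-1]]).T if 0 else None
    d=np.array(p)-s["tool_pos"]
    print("t",s["time"],"pos",np.round(s["tool_pos"],4),"yaw",round(y0,4),"delta tool mm",np.round(R.T@d*1000,1),"twist(tool z)",round(-(yaw-y0),4),"F",np.round(s["contact_force"],2))
E
python3 - <<'E'
from h import *
im=cv2.imread("pics/top0.png")[:,:,::-1].copy()
for n,lo,hi,z in(("blue",(100,120,60),(125,255,255),.07),("red",(0,180,150),(8,255,255),.079),("green",(60,90,30),(85,255,160),.046)):
    for c,a,m in blobs(im,lo,hi,20):
        if 180<c[1]<280 and 240<c[0]<440:
            print(n,np.round(c,1),a,np.round(toworld("top",c,z),4))
            if n=="green":
                ps=np.argwhere(m)[:,::-1]; w=toworld("top",ps,z)[:,:2].astype(np.float32)
                print(cv2.boxPoints(cv2.minAreaRect(w)))
g=cv2.resize(im[200:270,250:440],None,fx=4,fy=4,interpolation=cv2.INTER_CUBIC)
cv2.imwrite("pics/crop.png",g[:,:,::-1])
print(toworld("top",[[410,241]],.116))
delta((.48,.13,.25),0)
E
```

```text
blue [291.3 221.9] 75 [[0.4781 0.115  0.07  ]]
blue [272.1 223.9] 73 [[0.471  0.1709 0.07  ]]
green [404.1 241. ] 800 [[ 0.4332 -0.2175  0.046 ]]
[[ 0.36499715 -0.24626872]
 [ 0.4908142  -0.28274292]
 [ 0.51575434 -0.19671234]
 [ 0.38993728 -0.16023815]]
[[ 0.42828955 -0.22237961  0.116     ]]
t 0.9 pos [ 0.2311 -0.5807  0.2533] yaw 0.3788 delta tool mm [ 494.  -568.3    3.3] twist(tool z) 0.3788 F [-0.71 -0.58  0.18]
```

View pics/crop.png

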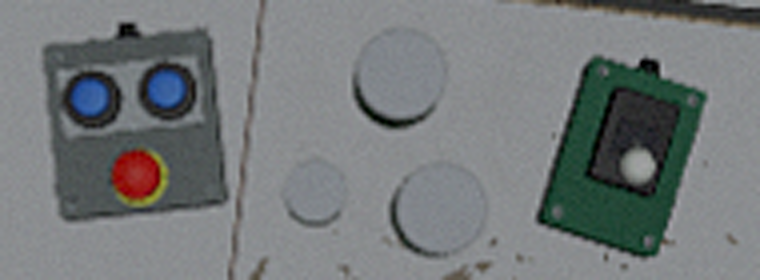

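>>> apply_moves:
  targets:
    - {"translation": [0,0,0],"twist": 0.85,"hand": 0.49}
    - {"translation": [0,0,0],"twist": 0.84,"hand": 0.49}
    - {"translation": [0,0,0],"twist": 0.84,"hand": 0.49}
    - {"translation": [0.167,-0.344,0],"twist": 0,"hand": 0.49}
    - {"translation": [0.167,-0.344,0],"twist": 0,"hand": 0.49}
    - {"translation": [0.167,-0.344,0],"twist": 0,"hand": 0.49}
    - {"translation": [0.167,-0.344,0],"twist": 0,"hand": 0.49}
    - {"translation": [0.167,-0.344,0],"twist": 0,"hand": 0.49}

```text
time: 1.7
tool_pos: [0.2927, -0.3981, 0.2533]
tool_rot: [0.0, 0.998, 0.063, 0.0]
contact_force: [-0.1, 0.6, -0.2]
gripper_width: 0.492
grasp_force: 0.0
```

>>> apply_moves:
  targets:
    - {"translation": [0.167,-0.344,0],"twist": 0,"hand": 0.49}
    - {"translation": [0.167,-0.344,0],"twist": 0,"hand": 0.49}
    - {"translation": [0.167,-0.344,0],"twist": 0,"hand": 0.49}
    - {"translation": [0.167,-0.344,0],"twist": 0,"hand": 0.49}
    - {"translation": [0.167,-0.344,0],"twist": 0,"hand": 0.49}
    - {"translation": [0.167,-0.344,0],"twist": 0,"hand": 0.49}
    - {"translation": [0.167,-0.344,0],"twist": 0,"hand": 0.49}
    - {"translation": [0.167,-0.344,0],"twist": 0,"hand": 0.49}

```text
time: 2.5
tool_pos: [0.3906, -0.1083, 0.2537]
tool_rot: [0.0, 0.998, 0.063, 0.001]
contact_force: [1.4, 0.1, -0.3]
gripper_width: 0.485
grasp_force: 0.0
```

>>> apply_moves:
  targets:
    - {"translation": [0.167,-0.344,0],"twist": 0,"hand": 0.49}
    - {"translation": [0.167,-0.344,0],"twist": 0,"hand": 0.49}
    - {"translation": [0.1,-0.2,0],"twist": 0,"hand": 0.49}
    - {"translation": [0.0,0,0],"twist": 0,"hand": 0.49}
    - {"translation": [0,0,0],"twist": 0,"hand": 0.49}

```text
time: 3.0
tool_pos: [0.4222, -0.0163, 0.2533]
tool_rot: [0.0, 0.998, 0.063, -0.0]
contact_force: [0.7, -0.5, -1.0]
gripper_width: 0.491
grasp_force: 0.0
```

Run:
```python
from h import *
s=state()
im=grab_frame("wrist");cv2.imwrite("pics/w1.png",im[:,:,::-1])
for n,lo,hi,z in(("blue",(100,120,60),(125,255,255),.07),("red",(0,180,120),(8,255,255),.077)):
    for c,a,m in blobs(im,lo,hi,100): print(n,np.round(c,1),a,np.round(toworld("wrist",c,z),4))
print(s["gripper_width"]);delta((.4746,.143,.13),.126)
```

```text
blue [180.  130.8] 784 [[0.4787 0.1135 0.07  ]]
blue [117.5 132.6] 740 [[0.4714 0.1687 0.07  ]]
red [154.9 201.1] 919 [[0.4159 0.1335 0.077 ]]
0.4907009066923788
t 3.05 pos [ 0.4222 -0.0168  0.2533] yaw 0.1256 delta tool mm [  72.1 -152.   123.2] twist(tool z) -0.0004 F [-0.5   0.43  0.29]
```

View pics/w1.png

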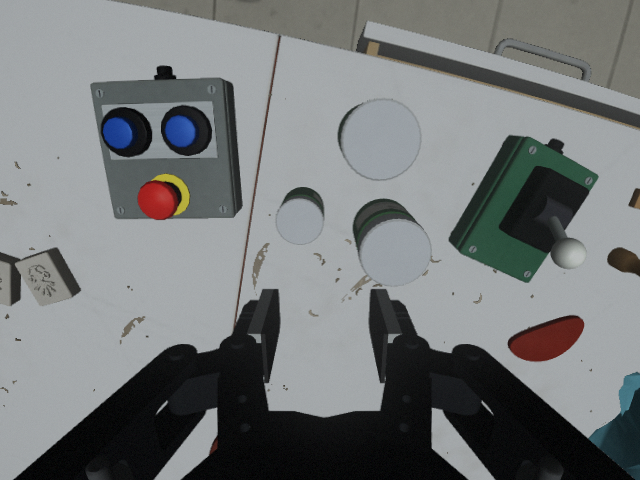

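The wrist picture shows the blue caps at (118,133) and (180,131), and the red stop at (158,200). The fingers straddle (325,340), clear of the jars. The positions agree with the top camera, so I'll go over the buttons.

>>> apply_moves:
  targets:
    - {"translation": [0.145,-0.303,0],"twist": 0,"hand": 0.49}
    - {"translation": [0.145,-0.303,0],"twist": 0,"hand": 0.49}
    - {"translation": [0.145,-0.303,0],"twist": 0,"hand": 0.49}
    - {"translation": [0.145,-0.303,0],"twist": 0,"hand": 0.49}
    - {"translation": [0.145,-0.303,0],"twist": 0,"hand": 0.49}
    - {"translation": [0,0,0.35],"twist": -0.03,"hand": 0.49}
    - {"translation": [0,0,0.35],"twist": 0,"hand": 0.49}
    - {"translation": [0,0,0.35],"twist": 0,"hand": 0.49}

```text
time: 3.85
tool_pos: [0.4757, 0.142, 0.1475]
tool_rot: [0.0, 0.998, 0.064, 0.001]
contact_force: [0.9, -0.1, 1.0]
gripper_width: 0.492
grasp_force: 0.0
```

>>> apply_moves:
  targets:
    - {"translation": [0,0,0.2],"twist": 0,"hand": 0.49}
    - {"translation": [0,0,0],"twist": 0,"hand": 0.49}
    - {"translation": [0,0,0],"twist": 0,"hand": 0.49}

```text
time: 4.15
tool_pos: [0.4756, 0.1421, 0.1288]
tool_rot: [0.0, 0.998, 0.063, 0.0]
contact_force: [1.3, -0.2, 1.4]
gripper_width: 0.488
grasp_force: 0.0
```

Run:
```python
from h import *
delta((.475,.1425,.1),.13)
im=grab_frame("wrist");cv2.imwrite("pics/w2.png",im[:,:,::-1])
for n,lo,hi,z in(("blue",(100,120,60),(125,255,255),.07),):
    for c,a,m in blobs(im,lo,hi,100): print(n,np.round(c,1),a,np.round(toworld("wrist",c,z),4))
```

```text
t 4.15 pos [0.4756 0.1421 0.1288] yaw 0.127 delta tool mm [-0.6 -0.4 28.8] twist(tool z) -0.003 F [ 1.29 -0.23  1.37]
blue [272.8 269.3] 1555 [[0.4727 0.1708 0.07  ]]
blue [370.2 269.1] 1589 [[0.4798 0.1155 0.07  ]]
```

View pics/w2.png

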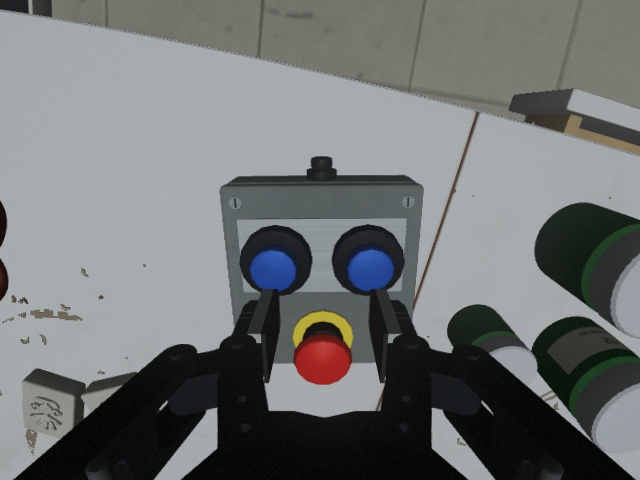

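Caps are at (273,269) and (370,269). The fingertips, at about (270,290) and (378,290), are centred on them in y and only slightly narrow. I'll widen them a bit and come down.

>>> apply_moves:
  targets:
    - {"translation": [0,0,0.12],"twist": 0,"hand": 0.54}
    - {"translation": [0,0,0.12],"twist": 0,"hand": 0.54}
    - {"translation": [0,0,0.08],"twist": 0,"hand": 0.54}
    - {"translation": [0,0,0.03],"twist": 0,"hand": 0.54}
    - {"translation": [0,0,0],"twist": 0,"hand": 0.54}

```text
time: 4.7
tool_pos: [0.4746, 0.1431, 0.0924]
tool_rot: [0.0, 0.998, 0.064, -0.001]
contact_force: [-0.3, 0.2, 0.5]
gripper_width: 0.54
grasp_force: 0.0
```

>>> apply_moves:
  targets:
    - {"translation": [0,0,0.02],"twist": 0,"hand": 0.54}
    - {"translation": [0,0,0.02],"twist": 0,"hand": 0.54}
    - {"translation": [0,0,0],"twist": 0,"hand": 0.54}

```text
time: 5.0
tool_pos: [0.4756, 0.1433, 0.0897]
tool_rot: [-0.0, 0.998, 0.064, 0.0]
contact_force: [-0.9, -0.0, -0.6]
gripper_width: 0.542
grasp_force: 0.0
```

>>> apply_moves:
  targets:
    - {"translation": [0,0,0.02],"twist": 0,"hand": 0.54}
    - {"translation": [0,0,0.02],"twist": 0,"hand": 0.54}
    - {"translation": [0,0,0],"twist": 0,"hand": 0.54}

```text
time: 5.3
tool_pos: [0.4757, 0.1433, 0.0861]
tool_rot: [-0.0, 0.998, 0.064, 0.0]
contact_force: [-2.8, -0.3, 6.0]
gripper_width: 0.544
grasp_force: 3.3
```

>>> apply_moves:
  targets:
    - {"translation": [0,0,0.02],"twist": 0,"hand": 0.54}
    - {"translation": [0,0,0],"twist": 0,"hand": 0.54}

```text
time: 5.5
tool_pos: [0.4757, 0.1433, 0.0844]
tool_rot: [-0.0, 0.998, 0.064, 0.0]
contact_force: [-3.2, 0.4, 8.3]
gripper_width: 0.542
grasp_force: 4.3
```

>>> apply_moves:
  targets:
    - {"translation": [0,0,0.02],"twist": 0,"hand": 0.54}
    - {"translation": [0,0,0.01],"twist": 0,"hand": 0.54}
    - {"translation": [0,0,0],"twist": 0,"hand": 0.54}

```text
time: 5.8
tool_pos: [0.4758, 0.1433, 0.0835]
tool_rot: [0.0, 0.998, 0.064, -0.0]
contact_force: [-9.9, -0.7, 19.9]
gripper_width: 0.538
grasp_force: 10.0
```

>>> apply_moves:
  targets:
    - {"translation": [0,0,0.015],"twist": 0,"hand": 0.54}
    - {"translation": [0,0,0],"twist": 0,"hand": 0.54}

```text
time: 6.0
tool_pos: [0.4759, 0.1433, 0.0834]
tool_rot: [0.0, 0.998, 0.065, -0.001]
contact_force: [-14.6, -2.9, 28.7]
gripper_width: 0.544
grasp_force: 14.4
```

Run:
```python
from h import *
s=state();delta((.475,.1425,.1),.13);print(s["ft_torque"],s["grasp_force"],s["gripper_width"])
im=grab_frame("wrist");cv2.imwrite("pics/w3.png",cv2.resize(im[200:380,200:440],(800,600))[:,:,::-1])
```

```text
t 6.0 pos [0.4759 0.1433 0.0834] yaw 0.1292 delta tool mm [ -1.1   0.7 -16.6] twist(tool z) -0.0008 F [-14.64  -2.93  28.74]
[-0.42257626  2.55835978 -0.02602856] 14.377580978907645 0.5441358849232593
```

View pics/w3.png

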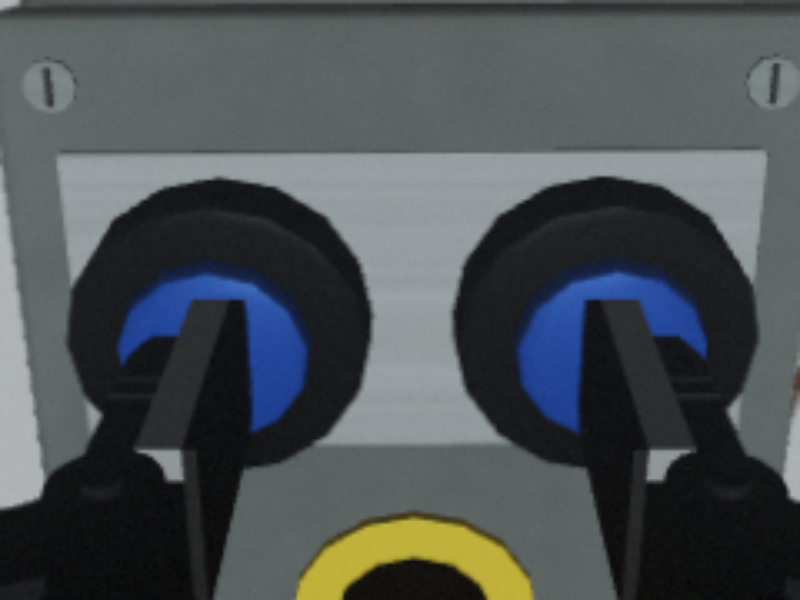

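Each fingertip is on its own cap, at crop (220,370) and (610,370). Both caps are sunk nearly flush with their collars, and the force well exceeds 10 N. I'll hold them.

>>> apply_moves:
  targets:
    - {"translation": [0,0,0],"twist": 0,"hand": 0.54}
    - {"translation": [0,0,0],"twist": 0,"hand": 0.54}
    - {"translation": [0,0,0],"twist": 0,"hand": 0.54}
    - {"translation": [0,0,0],"twist": 0,"hand": 0.54}
    - {"translation": [0,0,0],"twist": 0,"hand": 0.54}
    - {"translation": [0,0,0],"twist": 0,"hand": 0.54}
    - {"translation": [0,0,0],"twist": 0,"hand": 0.54}
    - {"translation": [0,0,0],"twist": 0,"hand": 0.54}

```text
time: 6.85
tool_pos: [0.4759, 0.1433, 0.0834]
tool_rot: [0.0, 0.998, 0.065, -0.001]
contact_force: [-14.7, -3.2, 27.4]
gripper_width: 0.536
grasp_force: 14.2
```

>>> apply_moves:
  targets:
    - {"translation": [0,0,0],"twist": 0,"hand": 0.54}
    - {"translation": [0,0,0],"twist": 0,"hand": 0.54}
    - {"translation": [0,0,0],"twist": 0,"hand": 0.54}
    - {"translation": [0,0,0],"twist": 0,"hand": 0.54}
    - {"translation": [0,0,0],"twist": 0,"hand": 0.54}
    - {"translation": [0,0,0],"twist": 0,"hand": 0.54}
    - {"translation": [0,0,0],"twist": 0,"hand": 0.54}
    - {"translation": [0,0,0],"twist": 0,"hand": 0.54}

```text
time: 7.65
tool_pos: [0.4759, 0.1433, 0.0834]
tool_rot: [0.0, 0.998, 0.065, -0.001]
contact_force: [-14.4, -2.5, 28.6]
gripper_width: 0.538
grasp_force: 14.2
```

>>> apply_moves:
  targets:
    - {"translation": [0,0,0],"twist": 0,"hand": 0.54}
    - {"translation": [0,0,0],"twist": 0,"hand": 0.54}
    - {"translation": [0,0,0],"twist": 0,"hand": 0.54}
    - {"translation": [0,0,0],"twist": 0,"hand": 0.54}
    - {"translation": [0,0,0],"twist": 0,"hand": 0.54}
    - {"translation": [0,0,0],"twist": 0,"hand": 0.54}
    - {"translation": [0,0,0],"twist": 0,"hand": 0.54}
    - {"translation": [0,0,0],"twist": 0,"hand": 0.54}

```text
time: 8.45
tool_pos: [0.4759, 0.1433, 0.0834]
tool_rot: [0.0, 0.998, 0.065, -0.001]
contact_force: [-15.4, -2.4, 29.0]
gripper_width: 0.539
grasp_force: 14.2
```

>>> apply_moves:
  targets:
    - {"translation": [0,0,0],"twist": 0,"hand": 0.54}
    - {"translation": [0,0,0],"twist": 0,"hand": 0.54}
    - {"translation": [0,0,0],"twist": 0,"hand": 0.54}
    - {"translation": [0,0,0],"twist": 0,"hand": 0.54}
    - {"translation": [0,0,0],"twist": 0,"hand": 0.54}
    - {"translation": [0,0,0],"twist": 0,"hand": 0.54}
    - {"translation": [0,0,0],"twist": 0,"hand": 0.54}
    - {"translation": [0,0,0],"twist": 0,"hand": 0.54}

```text
time: 9.25
tool_pos: [0.4759, 0.1433, 0.0834]
tool_rot: [0.0, 0.998, 0.065, -0.001]
contact_force: [-15.3, -2.9, 28.6]
gripper_width: 0.54
grasp_force: 14.2
```

>>> apply_moves:
  targets:
    - {"translation": [0,0,0],"twist": 0,"hand": 0.54}
    - {"translation": [0,0,0],"twist": 0,"hand": 0.54}

```text
time: 9.45
tool_pos: [0.4759, 0.1433, 0.0834]
tool_rot: [0.0, 0.998, 0.065, -0.001]
contact_force: [-14.7, -3.1, 28.2]
gripper_width: 0.542
grasp_force: 14.2
```

>>> apply_moves:
  targets:
    - {"translation": [0,0,-0.1],"twist": 0,"hand": 0.54}
    - {"translation": [0,0,-0.2],"twist": 0,"hand": 0.54}
    - {"translation": [0,0,-0.3],"twist": 0,"hand": 0.54}
    - {"translation": [0,0,-0.4],"twist": 0,"hand": 0.54}
    - {"translation": [0,0,-0.3],"twist": 1,"hand": 0}
    - {"translation": [0,0,-0.3],"twist": 1,"hand": 0}
    - {"translation": [0,0,0],"twist": 1,"hand": 0}
    - {"translation": [0,0,0],"twist": 1,"hand": 0}

```text
time: 10.25
tool_pos: [0.4759, 0.1433, 0.2402]
tool_rot: [-0.0, 0.991, -0.137, 0.001]
contact_force: [0.6, 0.9, -1.4]
gripper_width: 0.001
grasp_force: 0.0
```

>>> apply_moves:
  targets:
    - {"translation": [0.006,0.36,0],"twist": 0.08,"hand": 0}
    - {"translation": [0.006,0.36,0],"twist": 0,"hand": 0}
    - {"translation": [0.006,0.36,0],"twist": 0,"hand": 0}
    - {"translation": [0.006,0.36,0],"twist": 0,"hand": 0}
    - {"translation": [0.006,0.36,0],"twist": 0,"hand": 0}
    - {"translation": [0.006,0.36,0],"twist": 0,"hand": 0}
    - {"translation": [0.006,0.36,0],"twist": 0,"hand": 0}
    - {"translation": [0.006,0.36,0],"twist": 0,"hand": 0}

```text
time: 11.05
tool_pos: [0.4001, -0.1363, 0.2385]
tool_rot: [0.0, 0.99, -0.139, 0.0]
contact_force: [0.4, -0.6, -0.2]
gripper_width: -0.002
grasp_force: 0.0
```

>>> apply_moves:
  targets:
    - {"translation": [0.006,0.36,0],"twist": 0,"hand": 0}
    - {"translation": [0.006,0.36,0],"twist": 0,"hand": 0}
    - {"translation": [0,0,0],"twist": 0,"hand": 0}
    - {"translation": [0,0,0],"twist": 0,"hand": 0}

```text
time: 11.45
tool_pos: [0.3818, -0.2049, 0.2384]
tool_rot: [-0.0, 0.99, -0.14, -0.0]
contact_force: [-0.2, -1.0, -0.0]
gripper_width: 0.002
grasp_force: 0.0
```

Run:
```python
from h import *
delta((.382,-.2045,.13),-.28)
im=grab_frame("wrist");cv2.imwrite("pics/w4.png",im[:,:,::-1])
for c,a,m in blobs(im,(60,90,20),(85,255,160),2000):
    w=toworld("wrist",np.argwhere(m)[:,::-1],.046)[:,:2].astype(np.float32);print(a,c,cv2.boxPoints(cv2.minAreaRect(w)).round(4).tolist())
for d in recognise("wrist","toggle_tip"): print(d)
```

```text
t 11.45 pos [ 0.3818 -0.2049  0.2384] yaw -0.2811 delta tool mm [  0.2  -0.3 108.4] twist(tool z) -0.0011 F [-0.21 -1.03 -0.03]
8609 [324.5831107  139.39818794] [[0.36640000343322754, -0.24609999358654022], [0.4887999892234802, -0.28360000252723694], [0.5145999789237976, -0.19920000433921814], [0.3921999931335449, -0.16169999539852142]]
{'point': [0.4314, -0.2184, 0.1287], 'score': 0.85}
```

View pics/w4.png

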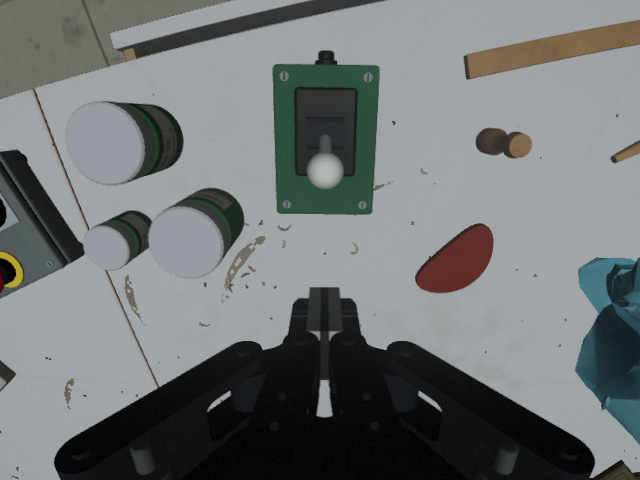

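The toggle knob is at (325,170), in line with the closed fingers at (325,300). The jars and stamp are well clear.

>>> apply_moves:
  targets:
    - {"translation": [0,0,0.35],"twist": 0,"hand": 0}
    - {"translation": [0,0,0.35],"twist": 0,"hand": 0}
    - {"translation": [0,0,0.3],"twist": 0,"hand": 0}
    - {"translation": [0,0,0.13],"twist": 0.05,"hand": 0}
    - {"translation": [0,0,0],"twist": 0,"hand": 0}
    - {"translation": [0.1,0,0],"twist": 0,"hand": 0}
    - {"translation": [0.1,0,0],"twist": 0,"hand": 0}
    - {"translation": [0.05,0,0],"twist": 0,"hand": 0}

```text
time: 12.35
tool_pos: [0.4079, -0.2126, 0.1279]
tool_rot: [0.001, 0.99, -0.141, 0.001]
contact_force: [-2.3, 0.3, 1.6]
gripper_width: -0.004
grasp_force: 1.3
```

>>> apply_moves:
  targets:
    - {"translation": [0.06,0,0],"twist": 0,"hand": 0}
    - {"translation": [0.06,0,0],"twist": 0,"hand": 0}
    - {"translation": [0.06,0,0],"twist": 0,"hand": 0}
    - {"translation": [0.06,0,0],"twist": 0,"hand": 0}
    - {"translation": [0.06,0,0],"twist": 0,"hand": 0}
    - {"translation": [0.06,0,0],"twist": 0,"hand": 0}
    - {"translation": [0.06,0,0],"twist": 0,"hand": 0}

```text
time: 13.05
tool_pos: [0.4467, -0.2235, 0.1255]
tool_rot: [-0.0, 0.99, -0.142, -0.0]
contact_force: [-1.9, -0.0, -1.3]
gripper_width: -0.002
grasp_force: 0.7
```

>>> apply_moves:
  targets:
    - {"translation": [0.03,0,0],"twist": 0,"hand": 0}
    - {"translation": [0.02,0,0],"twist": 0,"hand": 0}
    - {"translation": [0,0,0],"twist": 0,"hand": 0}

```text
time: 13.35
tool_pos: [0.4513, -0.2247, 0.1256]
tool_rot: [-0.0, 0.99, -0.142, -0.0]
contact_force: [0.4, 0.2, -0.4]
gripper_width: 0.001
grasp_force: 0.2
```

>>> apply_moves:
  targets:
    - {"translation": [0.02,0,0],"twist": 0,"hand": 0}
    - {"translation": [0.02,0,0],"twist": 0,"hand": 0}
    - {"translation": [0,0,0],"twist": 0,"hand": 0}

```text
time: 13.65
tool_pos: [0.4531, -0.2253, 0.1254]
tool_rot: [-0.001, 0.99, -0.142, -0.003]
contact_force: [-9.8, 2.9, 4.9]
gripper_width: 0.003
grasp_force: 4.8
```

>>> apply_moves:
  targets:
    - {"translation": [0.02,0,0],"twist": 0,"hand": 0}
    - {"translation": [0,0,0],"twist": 0,"hand": 0}

```text
time: 13.85
tool_pos: [0.4534, -0.2254, 0.1254]
tool_rot: [-0.001, 0.99, -0.141, -0.006]
contact_force: [-16.5, 4.6, 9.3]
gripper_width: 0.002
grasp_force: 8.6
```

The toggle is at its end stop: the force rises while the tool no longer moves. I'll back off, rise and check.

>>> apply_moves:
  targets:
    - {"translation": [-0.1,0,0],"twist": 0,"hand": 0}
    - {"translation": [-0.3,0,0],"twist": 0,"hand": 0}
    - {"translation": [-0.3,0,0],"twist": 0,"hand": 0}
    - {"translation": [0,0,-0.3],"twist": 0,"hand": 0}
    - {"translation": [0,0,-0.4],"twist": 0,"hand": 0}
    - {"translation": [0,0,-0.4],"twist": 0,"hand": 0}
    - {"translation": [0,0,0],"twist": 0,"hand": 0}

```text
time: 14.55
tool_pos: [0.3926, -0.209, 0.2435]
tool_rot: [0.003, 0.99, -0.142, 0.007]
contact_force: [-0.1, -0.5, 0.5]
gripper_width: 0.001
grasp_force: 0.0
```

Run:
```python
from h import *
im=grab_frame("wrist");cv2.imwrite("pics/w5.png",im[:,:,::-1])
for d in recognise("wrist","toggle_tip"): 
    p=np.array(d["point"])-[.4405,-.2227,0];print(d, "box x",p[0]*.9585-p[1]*.285)
print(state()["contact_force"])
```

```text
{'point': [0.4736, -0.2329, 0.1285], 'score': 0.81} box x 0.034633350000000014
[-0.26234864  0.00801144 -0.19098445]
```

View pics/w5.png

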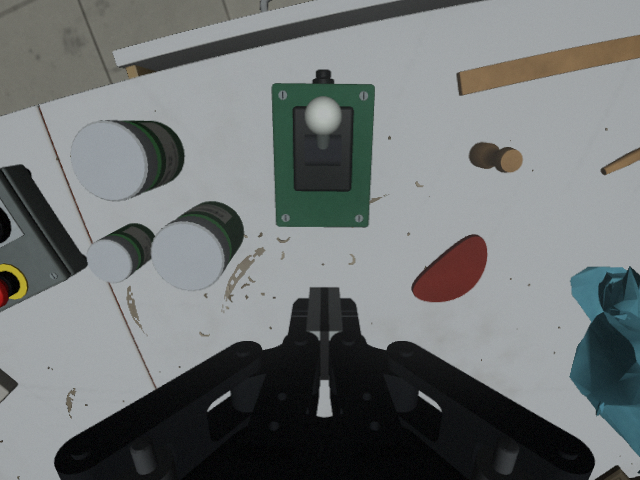

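The knob is now at (323,116), leaning to the far side at box x of about +35 mm, which is the full throw. The jars and stamp are standing as before.

```bash
python3 -c "from plant import *; print(job_done())"
```

```text
the job is handed in; nothing more can be done
None
```

I held both blue buttons fully down together for about 3.5 s and released them, then pushed the toggle over to its far stop; the red stop button, jar, stamp and mug were left alone, and I handed the job in at about 15 s.

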